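# Fold the cookbook stand flat

### The arm

A 7-joint arm with a two-finger parallel gripper is mounted at the origin on the work surface. World frame = base frame: x ahead of the robot, y to its left, z up, the work surface at z = 0. Lengths are in m, angles in rad, forces in N, time in s.
With the tool pointing down it reaches from about 0.425 to 0.875 m from the base axis. Payload 4.7 kg.
Tool frame: the origin (TCP) lies midway between the tips of the shut fingers; the grasp point (between the pads) lies 19 mm behind it; x points along the fingers, z is the direction in which the jaws open and shut, and the axes are right-handed (so a half turn about x gives the same grasp; the last joint's range is limited). The gripper opens to 87 mm and grips with 3 to 60 N. Pads are 19 mm wide; open, the fingers measure 117 mm over their backs; the gripper's body (75 mm by 190 mm) begins 51 mm behind the grasp point.
Start: joints at [-1.194, 0.321, -0.07, 1.45, 0.023, 1.371, -0.057], TCP at [0.231, 0.608, 0.223] pointing down, gripper open.
Joint ranges: [-2.86, 2.86], [-0.3, 2.09], [-1.38, 1.24], [0.06, 2.45], [-1.56, 4.7], [0.09, 2.05], [-2.69, 2.69]. Speed limits (rad/s): [2.57, 2.57, 3.14, 3.14, 3.14, 3.14, 3.14].

### API

Orientations are given as a rotation vector (axis times angle).
In Python, from bench import ctrl, vision, close_job gives the robot as it stands. The module is installed in compiled form; this text tells all that it offers.
- The arm moves only by the tool servo_tool, never from a script. Its argument "commands" is a list that holds one entry, the list of rows, each a list of 7 numbers: the turn, a rotation vector about the tool's x, y, z in degrees, then the shift along the tool's x, y, z in mm, then the finger opening in mm, from 0 to 87. In form: [[[wx, wy, wz, x, y, z, grip], ...]]. A call has 1 to 5 rows; each row is the pose to reach, as a shift and turn from the pose commanded when the call began, along the tool's axes at that moment; what a row does not reach only later rows make up. A row lasts 1/8 s, in which the tool goes at most 62.5 mm and 10.7 degrees, less where a joint would pass 70% of its speed; a pose out of reach is approached as far as the arm can. A call with a gripper value outside its range is refused whole. The fingers move at their own pace and stop on an object; "newtons" is the grip in N (left out, the last holds). Time passes only in rows, so rows that repeat a pose let the fingers close. It gives the time, the measured TCP pose, the force and the opening at its end, in the units of the state.
- ctrl.get_state(): the state, without advancing time (a new reading comes with each control period).
- vision.get_image(name): name is "scene" or "top"; returns the picture (384x512x3 uint8, red, green, blue); there is no depth.
- vision.camera_info(name): a dict with "fov_y" (degrees; the focal length in pixels is half the picture's height over the tangent of half this angle, whatever the lens; pixels are square), "cx", "cy" (the principal point, pixels), "dist" ([k1, k2, p1, p2, k3] as OpenCV has them; the pictures are not rectified), "pose" (4x4, takes a point from camera to world coordinates). Camera axes: x right, y down, z forward; pixel columns grow to the right and rows downward; lengths in m; the calibration is good to about 2 mm. A picture is of the moment at which its call begins. camera_info takes no time and is no camera call.
- close_job(): hands the job in, once; it reports no verdict.
The state is a dict: "time": time; "joint_positions": joint angles; "qd": joint speeds; "joint_torque": joint torques, N m; "position": TCP position; "tool_rot": TCP orientation; "ft_force": force on the tool from outside, world axes, zero at the start; "torque": the same for the moment, N m; "grip_width": opening from 0.0 (shut) to 1.0 (fully open).
Only numpy, scipy, OpenCV 4.12 (cv2) and the standard library are available. Lean on these libraries where they do the work, as an engineer would, in place of code of your own. Each camera call takes 0.05 s, during which the arm holds its last target. There are 200 camera calls.

### The job

Fold the raised cookbook stand on the kitchen island down flat. Its ratchet lets the backrest rise but not go down, so first flip the pawl over by its bar, away from the ratchet wheel, until it falls to the far side and stays there; then push the backrest all the way down onto its base, leaving the pawl flipped and the pepper mill and the beaker standing where they are.

Things in the scene. Friction and masses are not known exactly. Their poses are not given: they have to be found in the camera images.
- stand: Wooden base, 250 x 210 mm, fixed to the worktop; origin under its centre, x away from the reader (roughly from the robot), y left, z up. At y = -122 mm (right-hand side) are the steel ratchet wheel (92 mm across, on the hinge axis) and the pawl. Hinge axis: along y at x -100, z 50 mm. Pawl pivot: along y at x -42, z 116 mm. Ledge at the front 52 mm high.
- backrest (a joint): Hinge angle of the wooden backrest board, rad: 0 = flat on the base, 0.75 to 1.1 at the start, stop at 1.25. Board 200 mm wide, 11 mm thick, reaching 220 mm from the hinge axis. Stiff hinge: it stays where it is left; with the pawl flipped 2 to 6 N down near its free edge moves it. With the pawl in the wheel it sinks one tooth (0.31 rad) at most, then locks.
- backrest_edge (a point): Point on the board's reading face, midway across its width, 20 mm from its free edge and 200 mm from the hinge axis. Axes: x in the board from hinge to free edge, y along the hinge (to the left), z out of the reading face (up when flat). When flat the point is 51 mm above the worktop.
- pawl (a joint): Angle of the steel pawl, rad: 0 to 0.3 = nose in the wheel's teeth (as at the start), 1.3 = flipped over, at its stop. It grows as the bar is pushed over the top towards the stand's +x. It is weighted: past about 0.9 it falls to 1.3 by itself and stays; before that it falls back into the teeth. Under 3 N at the bar moves it.
- pawl_bar (a point): Point on the axis of the pawl's handle, a level steel bar 14 mm thick along y that sticks out to the right, 30 mm from its free end, 75 mm right of the board's edge. It swings 60 mm from the pawl pivot. At pawl 0 the bar leans 38 degrees to the stand's -x (37 mm before the pivot, 163 mm above the worktop), flipped 37 degrees to +x. This frame turns with the pawl.
- mill_centre (a point): Bystander: dark wooden pepper mill, 56 mm in diameter, 178 mm high, standing on the worktop to the left of the stand; the point is its centre, half-way up.
- beaker_centre (a point): Bystander: white ceramic beaker, 76 mm in diameter, 95 mm high, standing on the worktop to the left of the stand; the point is its centre, half-way up.

How it is judged:
On the way, in this order (a step that is already met when the one before it is completed fails the run):
1. the pawl is flipped over, out of the ratchet wheel, while the backrest is still up (value of joint pawl above 1 rad and value of joint backrest above 0.3 rad), for 0.2 s.
2. the backrest lies flat on its base (value of joint backrest below 0.17 rad), for 0.2 s.
At the end, for the whole second after the job is handed in: The backrest lies flat on its base (within 0.17 rad, about 10 degrees) and the pawl is still flipped over to its far side (joint above 1.0 rad) (value of joint backrest below 0.17 rad and value of joint pawl above 1 rad); the robot touches nothing.
It fails at once if the pepper mill is pushed more than 30 mm or knocked over (distance of mill_centre from where it was at the start of the episode above 0.03 m).
It fails at once if the beaker is pushed more than 30 mm or knocked over (distance of beaker_centre from where it was at the start of the episode above 0.03 m).
It also fails if it takes over 45 s, if anything falls off the work surface, if the arm or the gripper's body presses on something with over 40 N, if the wrist force passes 120 N, or if a joint passes its speed limit or range.

## Working session

There is one attempt and no reset: what is moved stays moved. The work goes in short steps, Python scripts to look and compute and a tool call to move; the robot and the scene stay as the last step left them, time stands still between calls to the robot, and variables do not carry over. Pictures are saved under pics/ and viewed, about 8 in all and at most 12, crops included, and the job is handed in when it is done.

Besides the shell and the picture viewer there is one more tool, called after "Request:" by a JSON object that holds its "method" and its "body", one argument or row to a line. servo_tool: Moves the arm, as the interface text tells. Its arguments: {"type":"object","properties":{"commands":{"type":"array"},"newtons":{"type":"number"}},"required":["commands"]}

```bash
mkdir -p pics
cat > h.py <<'E'
import numpy as np, cv2
from bench import ctrl, vision
from scipy.spatial.transform import Rotation as R
def cam(n):
    c=vision.camera_info(n); f=192/np.tan(np.radians(c['fov_y'])/2)
    return np.array([[f,0,c['cx']],[0,f,c['cy']],[0,0,1]]),np.array(c['dist'],float),np.array(c['pose'])
def ray(n,uv):
    K,d,T=cam(n); p=cv2.undistortPoints(np.array([[uv]],float),K,d)[0,0]
    return T[:3,3],T[:3,:3]@np.array([p[0],p[1],1])
def onz(n,uv,z):
    o,r=ray(n,uv); return o+r*(z-o[2])/r[2]
def tri(uv1,uv2,a='scene',b='top'):
    o1,r1=ray(a,uv1);o2,r2=ray(b,uv2)
    s=np.linalg.lstsq(np.c_[r1,-r2],o2-o1,rcond=None)[0]
    p,q=o1+s[0]*r1,o2+s[1]*r2; return (p+q)/2,np.linalg.norm(p-q)
def proj(n,P):
    K,d,T=cam(n); Ti=np.linalg.inv(T)
    return cv2.projectPoints(np.array(P,float).reshape(-1,3),cv2.Rodrigues(Ti[:3,:3])[0],Ti[:3,3],K,d)[0][:,0]
def snap(n,f):
    im=vision.get_image(n); cv2.imwrite('pics/'+f,im[:,:,::-1]); return im
def totool(dw):
    s=ctrl.get_state(); return R.from_rotvec(s['tool_rot']).inv().apply(dw)*1000
E
python3 - <<'E'
from h import *
for n in('scene','top'): snap(n,n+'0.png'); K,d,T=cam(n); print(n,K[0,0],d,T.round(3).tolist())
s=ctrl.get_state(); print({k:np.round(v,3) for k,v in s.items()}); print(R.from_rotvec(s['tool_rot']).as_matrix().round(3))
E
```

```text
scene 409.18582636897844 [-0.07706946  0.          0.          0.          0.        ] [[0.487, 0.579, -0.654, 1.107], [0.874, -0.322, 0.365, -0.256], [0.001, -0.749, -0.663, 0.689], [0.0, 0.0, 0.0, 1.0]]
top 491.7588187204519 [-0.19869374  0.          0.          0.          0.        ] [[0.023, -0.986, 0.165, 0.401], [-0.999, -0.018, 0.033, 0.056], [-0.03, -0.165, -0.986, 1.061], [0.0, 0.0, 0.0, 1.0]]
{'time': np.float64(0.1), 'joint_positions': array([-1.194,  0.322, -0.07 ,  1.452,  0.023,  1.371, -0.057]), 'qd': array([ 0.001, -0.001, -0.001, -0.004,  0.002, -0.001, -0.001]), 'joint_torque': array([ 0.0000e+00, -4.9257e+01, -4.0600e-01, -3.1340e+01, -6.4000e-02,
        4.0000e-02,  0.0000e+00]), 'position': array([0.231, 0.607, 0.222]), 'tool_rot': array([-0.939,  1.361,  0.937]), 'ft_force': array([0.033, 0.188, 0.958]), 'torque': array([ 0.017, -0.047,  0.057]), 'grip_width': np.float64(1.004)}
[[-0.    -0.935  0.355]
 [-0.002  0.355  0.935]
 [-1.    -0.    -0.002]]
```

View pics/scene0.png

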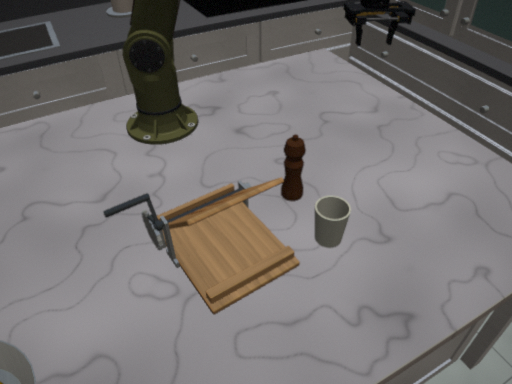

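View pics/top0.png

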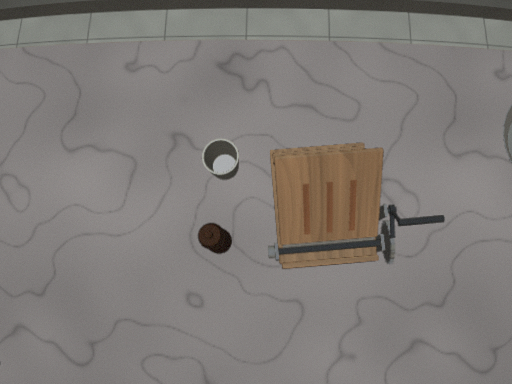

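The scene shows the board nearly edge-on, with its free edge running from about (283,181) to (170,226). The bar spans (106,213)–(148,197) in the scene and (398,222)–(443,219) in top. The mill and beaker are to the left of the stand. I'll zoom in and triangulate the bar and board points.

Run:
```python
from h import *
a=cv2.imread('pics/scene0.png')[165:315,90:310];b=cv2.imread('pics/top0.png')[130:280,255:455]
f=lambda i:cv2.convertScaleAbs(cv2.resize(i,(600,int(600*i.shape[0]/i.shape[1])),interpolation=cv2.INTER_CUBIC),alpha=1.7)
cv2.imwrite('pics/a.png',cv2.resize(np.vstack([f(a),f(b)]),(420,600))) if 0 else None
A=cv2.resize(f(a),(400,273));B=cv2.resize(f(b),(400,300))
cv2.imwrite('pics/za.png',f(a));cv2.imwrite('pics/zb.png',f(b))
e=[tri((106,213),(443,219)),tri((148,197),(398,222))]; print('bar',e)
print('edge L',tri((284,181),(271,150)),'R',tri((168,226),(383,149)))
print('mill',tri((295,138),(209,232)),onz('scene',(292,197),0)); print('beak',onz('scene',(329,243),0),onz('top',(221,157),.095))
```

```text
bar [(array([ 0.50967261, -0.2529047 ,  0.17063961]), np.float64(0.00480921387610269)), (array([ 0.50290069, -0.16961495,  0.16754998]), np.float64(0.0005041075905443626))]
edge L (array([0.62341084, 0.06269228, 0.20146252]), np.float64(0.008405403497707626)) R (array([ 0.62883441, -0.15260759,  0.19638493]), np.float64(0.03009786349308213))
mill (array([0.47770294, 0.17655219, 0.1720682 ]), np.float64(0.00012192766882440278)) [0.48433605 0.17398126 0.        ]
beak [0.65299395 0.16525453 0.        ] [0.63712732 0.16869683 0.095     ]
```

View pics/za.png

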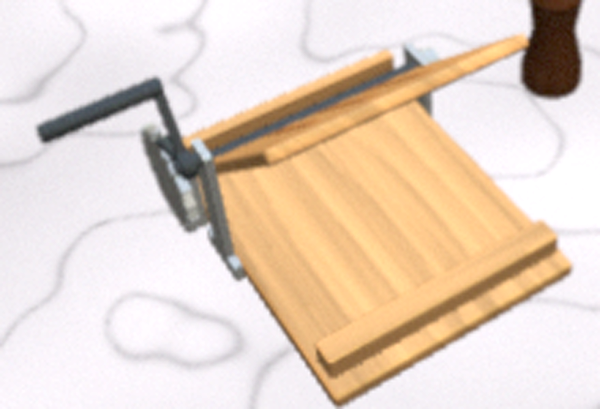

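View pics/zb.png

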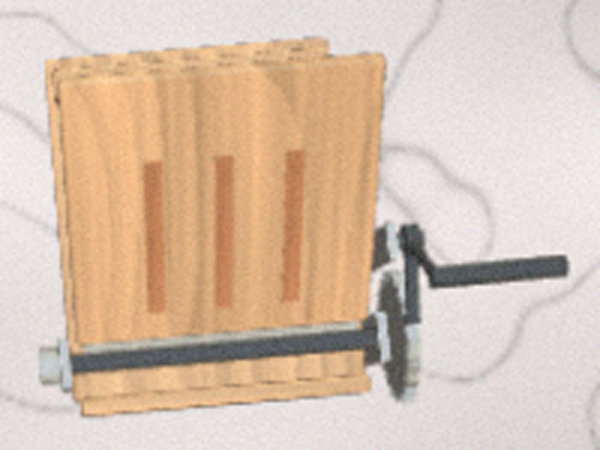

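The crops show the board's free edge at scene (189,223)–(284,180) and top (383,150)–(274,157). The crank bar runs to the right, with its free end at scene (106,213) and top (444,218).

Run:
```python
from h import *
o=lambda *a:print(a[0],a[1][0].round(4),a[1][1].round(4))
o('barfree',tri((105.8,213.4),(443.7,218.3)));o('barin',tri((147,197),(399,222)))
L,R_=tri((283.6,180.4),(274,156.7)),tri((189,223),(382.7,150));o('L',L);o('R',R_)
# base corners on z~0.. far edge (scene) : (570,268),(335,402) zoom
for z in((570,268),(335,402)): print(onz('scene',(90+z[0]*.3667,165+z[1]*.3667),.015).round(4))
# hinge rod ends top at z=.05
for z in((75,365),(375,338)): print(onz('top',(255+z[0]/3,130+z[1]/3),.05).round(4))
```

```text
barfree [ 0.511  -0.2538  0.1712] 0.0055
barin [ 0.5028 -0.1714  0.1683] 0.0004
L [0.6148 0.0615 0.1962] 0.0015
R [ 0.6317 -0.1352  0.1964] 0.0045
[0.6777 0.0689 0.015 ]
[ 0.6973 -0.1349  0.015 ]
[0.4511 0.0455 0.05  ]
[ 0.4728 -0.161   0.05  ]
```

Request:
{"method": "servo_tool", "body": {
  "commands": [
    [[0,0,0,-60,-50,-15,0],[0,0,0,-90,-110,-30,0],[0,0,0,-120,-170,-50,0],[0,0,0,-130,-225,-70,0],[0,0,0,-130,-280,-85,0]]
  ],
  "newtons": 20
}}

```text
time: 0.72
position: [0.4482, 0.4396, 0.3523]
tool_rot: [-0.938, 1.357, 0.939]
ft_force: [1.5, 1.3, -0.5]
grip_width: 0.518
```

Request:
{"method": "servo_tool", "body": {
  "commands": [
    [[-5,0,0,0,-30,-48,0],[-10,0,0,0,-60,-96,0],[-15,0,0,0,-90,-144,0],[-20,0,0,0,-120,-192,0],[-26,0,0,0,-152,-241,0]]
  ]
}}

```text
time: 1.35
position: [0.5034, 0.1595, 0.3506]
tool_rot: [-1.278, 1.163, 1.279]
ft_force: [1.0, -0.4, 0.1]
grip_width: 0.015
```

Run:
```python
from h import *
s=ctrl.get_state();print(s['time'],s['position'],R.from_rotvec(s['tool_rot']).as_matrix().round(3).tolist())
print(totool(np.array([.455,-.235,.30])-s['position']))
```

```text
1.35 [0.50337435 0.15951996 0.35060815] [[-0.0, -0.996, -0.095], [0.0, -0.095, 0.996], [-1.0, 0.0, 0.0]]
[  50.59491163   85.45789351 -388.18083985]
```

Request:
{"method": "servo_tool", "body": {
  "commands": [
    [[0,0,0,0,12,-60,0],[0,0,0,0,25,-120,0],[0,0,0,10,45,-178,0],[0,0,0,20,62,-235,0],[0,0,0,30,80,-290,0]]
  ]
}}

```text
time: 1.98
position: [0.4493, -0.1367, 0.3204]
tool_rot: [-1.276, 1.164, 1.276]
ft_force: [0.2, 0.2, 0.7]
grip_width: 0.003
```

Request:
{"method": "servo_tool", "body": {
  "commands": [
    [[0,0,0,20,10,-45,0],[0,0,0,20,20,-88,0],[0,0,0,20,20,-88,0]]
  ]
}}

```text
time: 2.35
position: [0.4364, -0.2281, 0.3007]
tool_rot: [-1.271, 1.17, 1.271]
ft_force: [0.0, -0.3, 1.3]
grip_width: 0.009
```

Run:
```python
from h import *
a=snap('scene','s1.png');b=snap('top','t1.png')
f=lambda i:cv2.convertScaleAbs(cv2.resize(i,(600,int(600*i.shape[0]/i.shape[1]))),alpha=1.5)[:,:,::-1]
cv2.imwrite('pics/c1.png',cv2.resize(np.vstack([f(a[110:310,50:330]),f(b[120:300,255:507])]),(400,571)))
s=ctrl.get_state();print(s['position'],s['ft_force']);print(totool(np.array([.455,-.228,.155])-s['position']))
```

```text
[ 0.43818566 -0.22377532  0.3006749 ] [ 0.07053057  0.75876887 -0.43342129]
[145.6651909  -16.40205185  -5.86272222]
```

View pics/c1.png

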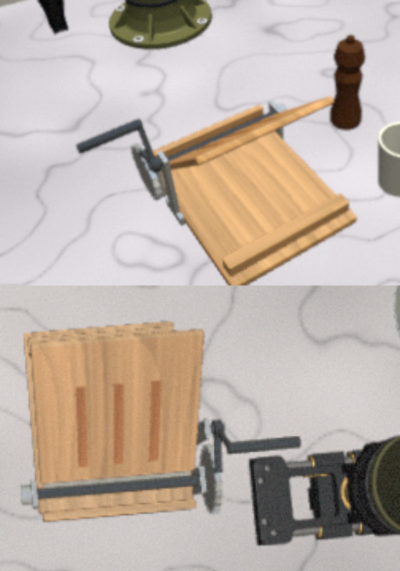

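Request:
{"method": "servo_tool", "body": {
  "commands": [
    [[0,0,0,50,-5,-3,0],[0,0,0,100,-10,-4,0],[0,0,0,143,-12,-5,0],[0,0,0,143,-12,-5,0]]
  ]
}}

```text
time: 2.95
position: [0.4489, -0.2254, 0.1551]
tool_rot: [-1.273, 1.167, 1.284]
ft_force: [0.0, 0.3, -0.4]
grip_width: 0.003
```

Request:
{"method": "servo_tool", "body": {
  "commands": [
    [[0,0,0,0,-15,0,0],[0,0,0,0,-30,0,0],[0,0,0,0,-42,0,0],[0,0,0,0,-52,0,0],[0,0,0,0,-60,0,0]]
  ]
}}

```text
time: 3.58
position: [0.5112, -0.2226, 0.158]
tool_rot: [-1.276, 1.165, 1.276]
ft_force: [-0.4, 0.2, -0.3]
grip_width: 0.005
```

Request:
{"method": "servo_tool", "body": {
  "commands": [
    [[0,0,0,0,-12,0,0],[0,0,0,0,-24,0,0],[0,0,0,0,-36,0,0],[0,0,0,0,-45,0,0],[0,0,0,0,-45,0,0]]
  ]
}}

```text
time: 4.2
position: [0.5549, -0.2184, 0.1575]
tool_rot: [-1.275, 1.166, 1.278]
ft_force: [-1.3, 1.1, 0.0]
grip_width: 0.005
```

Run:
```python
from h import *
a=snap('scene','s2.png');b=snap('top','t2.png')
f=lambda i:cv2.convertScaleAbs(cv2.resize(i,(600,int(600*i.shape[0]/i.shape[1]))),alpha=1.5)[:,:,::-1]
cv2.imwrite('pics/c2.png',f(a[110:310,50:330]))
s=ctrl.get_state();print(s['position'],s['ft_force'])
```

```text
[ 0.55487974 -0.21842578  0.1575464 ] [-1.96275356  0.20199012 -0.60816744]
```

View pics/c2.png

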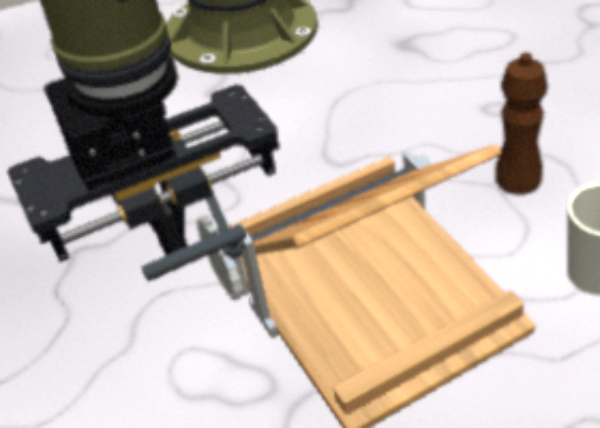

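Request:
{"method": "servo_tool", "body": {
  "commands": [
    [[0,0,0,0,15,0,0],[0,0,0,0,25,0,0],[0,0,0,-50,25,0,0],[0,0,0,-110,25,0,0],[0,0,0,-130,25,0,0]]
  ]
}}

```text
time: 4.92
position: [0.5311, -0.2221, 0.2925]
tool_rot: [-1.28, 1.161, 1.269]
ft_force: [0.2, 0.2, -1.0]
grip_width: 0.008
```

Run:
```python
from h import *
P=lambda x,y,z:np.array([.562+x*.996-y*.09,-.046+x*.09+y*.996,z])
for a in(.2,.9,1.1,1.3):
    t=a-.663; print(a,proj('scene',[P(-.042+.06*np.sin(t),y,.116+.06*np.cos(t)) for y in(-.205,-.135)]).round(1).tolist())
a=snap('scene','s3.png')
f=lambda i:cv2.convertScaleAbs(cv2.resize(i,(600,int(600*i.shape[0]/i.shape[1]))),alpha=1.5)[:,:,::-1]
cv2.imwrite('pics/c3.png',f(a[110:310,50:330]))
s=ctrl.get_state();print(s['position'],s['ft_force']); 
for th in(.7,.75,.8): print(th,P(-.1+.2*np.cos(th)-.006*np.sin(th),0,.05+.2*np.sin(th)+.006*np.cos(th)), totool(P(-.1+.2*np.cos(th),0,.05+.2*np.sin(th))-s['position']))
```

```text
0.2 [[103.1, 214.7], [139.3, 200.0]]
0.9 [[109.8, 226.6], [147.2, 210.8]]
1.1 [[112.5, 232.1], [150.1, 216.1]]
1.3 [[115.3, 238.2], [152.9, 221.9]]
[ 0.53158618 -0.2222033   0.29365425] [ 0.47788067 -0.54319054  1.34190675]
0.7 [ 0.61090672 -0.04158072  0.18343259] [115.33205561 -98.14868229 172.9580076 ]
0.75 [ 0.60407895 -0.04219769  0.19071789] [107.79040454 -91.58304552 172.94453551]
0.8 [ 0.59689706 -0.04284665  0.19765146] [100.58630348 -84.64866652 172.93179195]
```

View pics/c3.png

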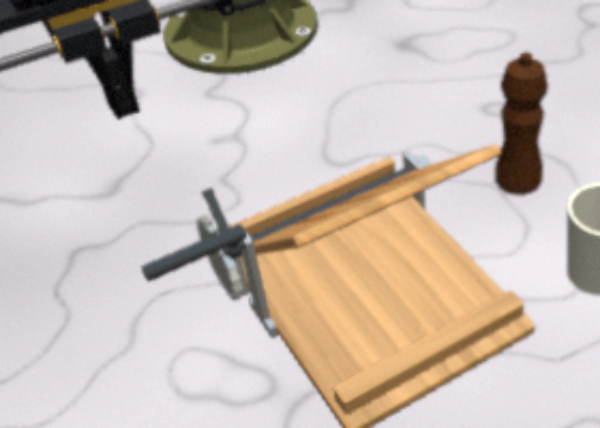

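The pawl stays flipped: the bar end is at scene (119,237), which matches about 1.3 rad. Next I'll move over the board.

Request:
{"method": "servo_tool", "body": {
  "commands": [
    [[0,0,0,0,-20,50,0],[0,0,0,0,-45,105,0],[0,0,0,10,-70,160,0],[0,0,0,50,-76,173,0],[0,0,0,64,-76,173,0]]
  ]
}}

```text
time: 5.6
position: [0.5885, -0.04, 0.2208]
tool_rot: [-1.276, 1.167, 1.282]
ft_force: [-0.1, -0.7, 0.6]
grip_width: 0.006
```

Request:
{"method": "servo_tool", "body": {
  "commands": [
    [[0,0,0,20,-3,0,0],[0,0,0,40,-8,0,0],[0,0,0,55,-15,0,0],[0,0,0,70,-22,0,0],[0,0,0,85,-30,0,0]]
  ]
}}

```text
time: 6.22
position: [0.6213, -0.0392, 0.1385]
tool_rot: [-1.276, 1.164, 1.275]
ft_force: [0.9, -0.7, 3.5]
grip_width: 0.005
```

Request:
{"method": "servo_tool", "body": {
  "commands": [
    [[0,0,0,20,-8,0,0],[0,0,0,40,-14,0,0],[0,0,0,58,-18,0,0],[0,0,0,72,-20,0,0],[0,0,0,80,-20,0,0]]
  ]
}}

```text
time: 6.85
position: [0.6398, -0.0368, 0.0577]
tool_rot: [-1.275, 1.165, 1.277]
ft_force: [0.3, 0.9, 2.4]
grip_width: 0.008
```

Request:
{"method": "servo_tool", "body": {
  "commands": [
    [[0,0,0,5,0,0,0],[0,0,0,8,0,0,0],[0,0,0,8,0,0,0]]
  ]
}}

```text
time: 7.22
position: [0.6399, -0.0368, 0.0515]
tool_rot: [-1.275, 1.164, 1.276]
ft_force: [-0.4, 0.5, 4.4]
grip_width: 0.006
```

Request:
{"method": "servo_tool", "body": {
  "commands": [
    [[0,0,0,2,0,0,0],[0,0,0,4,0,0,0],[0,0,0,4,0,0,0]]
  ]
}}

```text
time: 7.6
position: [0.64, -0.0368, 0.0511]
tool_rot: [-1.274, 1.163, 1.277]
ft_force: [-9.1, 2.5, 24.3]
grip_width: 0.004
```

The push met a hard stop at z = 0.051, so the board is flat. Now I'll retreat upward.

Request:
{"method": "servo_tool", "body": {
  "commands": [
    [[0,0,0,-10,0,0,0],[0,0,0,-60,0,0,0],[0,0,0,-120,0,0,0],[0,0,0,-180,0,0,0],[0,0,0,-230,0,0,0]]
  ]
}}

```text
time: 8.22
position: [0.6398, -0.0376, 0.2791]
tool_rot: [-1.276, 1.165, 1.275]
ft_force: [0.8, 0.2, -0.2]
grip_width: 0.007
```

Request:
{"method": "servo_tool", "body": {
  "commands": [
    [[0,0,0,-20,50,0,0],[0,0,0,-20,100,0,0],[0,0,0,-20,150,0,0],[0,0,0,-20,150,0,0],[0,0,0,-20,150,0,0]]
  ]
}}

```text
time: 8.85
position: [0.491, -0.0506, 0.297]
tool_rot: [-1.276, 1.164, 1.276]
ft_force: [0.3, -0.0, -0.1]
grip_width: 0.005
```

Run:
```python
from h import *
a=snap('scene','s4.png')
cv2.imwrite('pics/c4.png',cv2.convertScaleAbs(cv2.resize(a[100:320,50:370],(640,440)),alpha=1.5)[:,:,::-1])
s=ctrl.get_state();print(s['time'],s['position'],s['ft_force'])
```

```text
8.9 [ 0.49139969 -0.05053809  0.29689535] [ 0.63595222 -0.93895442  0.19069072]
```

View pics/c4.png

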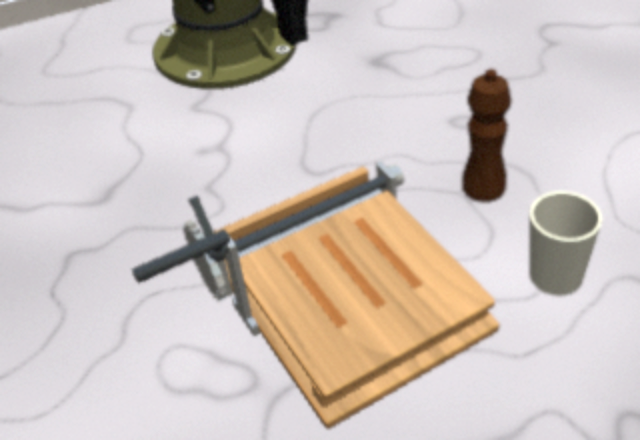

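The board lies flat, with its front edge at crop (320,395)–(495,305). The pawl bar is still flipped (end at crop (138,273)), the mill and beaker are standing unmoved, and the gripper is clear.

```bash
python3 -c "from bench import close_job; print(close_job())"
```

```text
the job is handed in; nothing more can be done
None
```

The cookbook stand is folded flat and the job is handed in, at about 8.9 s of the 45 s allowed; the hand-in reports no verdict.

- **Pawl:** I pushed the bar over the top with the shut fingers. After I backed off it stayed on the far side, and the images put it at about 1.3 rad. The last picture, after the board was down, shows it still there.
- **Backrest:** I pressed the board down near its free edge until it met a hard stop at z = 0.051 m, the stated flat height. The push there peaked at about 24–26 N, and the board stayed flat after release.
- **Bystanders and gripper:** the mill and beaker are standing and look unmoved in the last picture; I did not re-measure their positions. The gripper is about 25 cm above the stand, with only noise-level force on it.

No check failed or disagreed; triangulated points agreed between the two views to about 5 mm.

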